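Scrape the offcuts off the trimming plate

ROBOT

A 6-joint arm with a two-finger parallel gripper is mounted at the origin on the work surface. World frame = base frame: x ahead of the robot, y to its left, z up, the work surface at z = 0. Lengths are in m, angles in rad, forces in N, time in s.
With the tool pointing down it reaches from about 0.25 to 0.775 m from the base axis. Payload 4 kg.
Tool frame: the origin (TCP) lies at the centre of the arm's flange, where the gripper is bolted on; the fingertips stand 199 mm ahead of it and the grasp point (between the pads) lies 180 mm ahead of it (robot.tcp_to_tips is the z of the fingertips in the tool frame, in m); z points along the fingers, y is the line along which they close (so a half turn about z gives the same grasp; the last joint's range is limited). The gripper opens to 94 mm and grips with 3 to 60 N. Pads are 16 mm wide; open, the fingers measure 119 mm over their backs; the gripper's body (75 mm by 177 mm) begins 78 mm behind the grasp point.
Start: joints at [1.202, 0.087, 1.371, -0, 1.684, -0.103], TCP at [0.144, 0.531, 0.405] pointing down, gripper open.
Joint ranges: [-3.1, 3.1], [-0.76, 2.03], [0.27, 2.55], [-1.08, 4.22], [0.17, 2.65], [-2.57, 2.57]. Speed limits (rad/s): [2.79, 2.79, 3.14, 3.14, 3.14, 3.14].

INTERFACE

Orientations are given as [roll, pitch, yaw] about the fixed x, y, z axes, in that order (R = Rz(yaw) Ry(pitch) Rx(roll)).
In Python, from bench import robot gives the robot as it stands.
- The arm moves only by the tool play_rows, never from a script. Its arguments are lists of equal length, an entry for each row: "translation": the shift along the tool's x, y, z scaled (see below), a list of three; "twist": the turn, a rotation vector about the tool's x, y, z scaled (see below), a list of three; "gripper": the opening, from -1 (shut) to 1 (fully open). A call has 1 to 8 rows; each row shifts and turns the commanded pose from where the row before left it, along the tool's axes as they then stand; what a row does not reach is not made up. The controller multiplies each number of a shift by 0.04 m and each number of a turn by 0.1 rad. A row lasts 1/10 s, in which the tool goes at most 50 mm and 8.59 degrees, less where a joint would pass 70% of its speed; a pose out of reach is approached as far as the arm can. A call with a number of a shift or a turn outside -1 to 1 is refused whole. A call with a gripper value outside its range is refused whole. The fingers move at their own pace and stop on an object; the grip force is fixed at half the most. Time passes only in rows, so rows that do not move let the fingers close. It gives the time, the measured TCP pose, the force, the opening and the grip force at its end, in the units of the state.
- robot.get_obs(): the state, without advancing time (a new reading comes with each control period).
- robot.snapshot(name): name is "scene" or "top" or "wrist"; returns the picture (384x512x3 uint8, red, green, blue); there is no depth.
- robot.camera_model(name): a dict with "camera_matrix" (3x3 intrinsics, pixels), "k1" (the pictures are not rectified: a ray, as slopes to the right and down, at radius r is drawn at 1 + k1 r^2 times it, then the intrinsics apply), "rvec" (rotation vector, rad) and "tvec" (3), from world to camera coordinates, as OpenCV has them. Camera axes: x right, y down, z forward; pixel columns grow to the right and rows downward; lengths in m; the calibration is good to about 2 mm. A picture is of the moment at which its call begins: read the wrist's pose just before it. camera_model takes no time and is no camera call; for the wrist camera it gives the pose at the moment of the call.
- robot.close_job(): hands the job in; it is judged then, once.
Trained networks look in the newest picture that a camera, given by its name, has taken for a name from the list of things; names that differ only in an ending like _2 or _b are one class to them, and where a whole thing is asked for, a point or a joint stands for the part that bears it (a point fixed in the world has none). Each returns a list of dicts, best first, with "score" (0 to 1); they miss things now and then, are a little off and sometimes report something else, mostly with a low value. They report only what shows in the picture. A call takes as long as a camera call.
- robot.recognise(name, camera): "centre" ([x, y, z] in m, in world coordinates, good to about 4 mm: the middle of the surface that is visible of it).
- robot.spot_point(name, camera): "centre" ([x, y, z] in m, in world coordinates, good to about 4 mm: a listed point, or the origin of a listed thing).
The state is a dict: "time": time; "joint_positions": joint angles; "qvel": joint speeds; "joint_torque": joint torques, N m; "tool_pos": TCP position; "ee_rot": TCP orientation; "wrist_force": force on the tool from outside, world axes, zero at the start; "wrist_torque": the same for the moment, N m; "width": finger opening in m; "finger_force": force on a finger pad.
Only numpy, scipy, OpenCV 4.12 (cv2) and the standard library are available. Lean on these libraries where they do the work, as an engineer would, in place of code of your own. Each camera call takes 0.05 s, during which the arm holds its last target. There are 200 camera calls.

TASK

Take the blue scraper block by its leaning handle and wipe the four loose wooden offcuts off the dark plate into the orange tray beside it, keeping the block pressed on the plate, which is not quite level, with roughly the force of a one-kilogram weight (about 10 N) for the whole stroke, from the plate's free end right up to the edge at the tray; do not touch the offcuts with the gripper, and do not bump the drying rack above. Then stand the scraper back on its cork mat and let go. Leave the model house, the glue bottle and the paint jar where they are.

Things in the scene. Friction and masses are not known exactly. Their poses are not given: they have to be found in the camera images.
- scraper: Blue block 170 mm (its x) x 50 mm (y) x 24 mm high with a pale wooden handle, 0.22 to 0.36 kg. Origin at the centre of its flat underside, z up as it stands. The handle, a straight bar 20 mm wide across x (flat sides to pinch) and 30 mm deep, rises from (0, -12, 12) mm, leaning 35 degrees towards +y, to (0, 68, 127) mm. Starts standing on the cork mat, about along it.
- scraper_grip (a point): Grip point on the scraper's handle: (0, 54, 106) mm in the scraper's frame, axes as the scraper's. With the block flat between the plate's rails, axes along the station's, pushed to the tray end until its front (-y) face is 12 mm past the plate's edge, a gripper in line with the handle (tilted 35 degrees) clears the rack's rods by 10 mm; an upright one hits them.
- mat: Thin fixed cork mat, 230 mm (x) x 120 mm (y) x 4 mm, the scraper's parking place, on the robot's left; origin at the centre of its underside.
- station: Fixed plywood base; origin at table height under its centre. On it a dark rigid steel plate, 190 mm (x) x 290 mm (y), top 60 mm up at the centre. The plate is not level: along y it slopes up or down, each end up to 5 mm higher or lower. Its slope is not listed: feel for it. Rails along y at x = +-95 mm, 8 mm wide, 72 mm high; ends at y = +-145 mm open, tray at the -y end. Load it with 60 N at most, knocks included.
- rack: Fixed steel drying rack over the tray and the tray end of the plate, same frame as the station. Five 12 mm rods along x, 250 mm long, at y = -97, -137, -177, -217, -257 mm, axes 232 mm above the origin (about 172 mm over the plate); side bars at x = +-125 mm, same height, on posts at y = -310 mm. Small model parts on it, to 50 mm above the rods, y below -205 mm. Nothing overhead where y is above -90 mm.
- tray: Open orange tray, fixed, against the -y end of the plate: its centre is 220 mm from the station's centre, axes as the station's. Outer 220 mm (x) x 140 mm (y) x 45 mm high, walls 4 mm; its rim is 10 to 20 mm below the plate. Origin at the centre of its underside.
- house: Bystander: loose cardboard and wood model house, 140 x 110 mm, 72 mm high, on the robot's right; origin at the centre of its underside.
- glue: Bystander: white glue bottle, 56 mm across, 140 mm high, on the robot's right; origin at the centre of its underside.
- jar: Bystander: small red paint jar, 50 mm across, 60 mm high, between the robot and the plate; origin at the centre of its underside.
- offcut1: A flat offcut of pale fibreboard, 8 mm thick, a bar 70 x 24 mm, 14 to 16 g; origin on its underside near its middle, z up out of its face. It starts lying flat on the plate.
- offcut2: A flat offcut of pale fibreboard, 8 mm thick, an L of 62 x 44 mm, 14 to 16 g; origin on its underside near its middle, z up out of its face. It starts lying flat on the plate.
- offcut3: A flat offcut of brown fibreboard, 8 mm thick, a window frame of 60 x 40 mm, 14 to 16 g; origin on its underside near its middle, z up out of its face. It starts lying flat on the plate.
- offcut4: A flat offcut of brown fibreboard, 8 mm thick, a T of 66 x 36 mm, 14 to 16 g; origin on its underside near its middle, z up out of its face. It starts lying flat on the plate.

How it is judged:
By the outcome, as a careful person would: the job done as asked, in the order asked, and still so for the second after the job is handed in, with the robot touching nothing.
It also fails if it takes over 67 s, if anything falls off the work surface, if the arm or the gripper's body presses on something with over 40 N, if the wrist force passes 120 N, or if a joint passes its speed limit or range.

## Working session

There is one attempt and no reset: what is moved stays moved. The work goes in short steps, Python scripts to look and compute and a tool call to move; the robot and the scene stay as the last step left them, time stands still between calls to the robot, and variables do not carry over. Pictures are saved under pics/ and viewed, at most 13 in all, crops included, and the job is handed in when it is done.

Besides the shell and the picture viewer there is one more tool, called after "Request:" by a JSON object that holds its "method" and its "body". play_rows: Moves the arm, as the interface text tells. Its arguments: {"type":"object","properties":{"translation":{"type":"array","items":{"type":"array","items":{"type":"number","minimum":-1,"maximum":1}}},"twist":{"type":"array","items":{"type":"array","items":{"type":"number","minimum":-1,"maximum":1}}},"gripper":{"type":"array","items":{"type":"number"}}},"required":["translation","twist","gripper"]}

```bash
ls; mkdir -p pics; python3 - <<'E'
from bench import robot
import cv2,numpy as np
for c in ["scene","top"]:
    im=robot.snapshot(c); cv2.imwrite(f"pics/{c}0.png",im[:,:,::-1])
    for n in ["scraper","scraper_grip","mat","station","tray","jar","rack","offcut1","offcut2","offcut3","offcut4"]:
        r=robot.spot_point(n,c)[:2]
        print(c,n,[(np.round(d["centre"],3).tolist(),round(d["score"],2)) for d in r])
print(robot.get_obs())
E
```

```text
pics
scene scraper [([0.566, 0.361, 0.002], 0.95), ([0.66, 0.018, 0.058], 0.23)]
scene scraper_grip [([0.556, 0.415, 0.11], 0.69)]
scene mat [([0.564, 0.366, -0.001], 0.87)]
scene station [([0.614, -0.017, 0.003], 0.68), ([0.617, -0.245, -0.001], 0.54)]
scene tray [([0.618, -0.243, -0.004], 0.74), ([0.565, 0.363, -0.003], 0.72)]
scene jar [([0.422, 0.029, 0.0], 0.61)]
scene rack []
scene offcut1 [([0.66, 0.019, 0.061], 0.53), ([0.57, -0.08, 0.061], 0.52)]
scene offcut2 [([0.66, 0.019, 0.061], 0.53), ([0.57, -0.08, 0.061], 0.52)]
scene offcut3 [([0.66, 0.019, 0.061], 0.53), ([0.57, -0.08, 0.061], 0.52)]
scene offcut4 [([0.66, 0.019, 0.061], 0.53), ([0.57, -0.08, 0.061], 0.52)]
top scraper [([0.565, 0.358, 0.005], 0.66)]
top scraper_grip [([0.551, 0.411, 0.109], 0.62)]
top mat [([0.563, 0.368, 0.0], 0.86)]
top station [([0.615, -0.024, 0.001], 0.83)]
top tray [([0.615, -0.246, -0.002], 0.78)]
top jar [([0.426, 0.028, 0.003], 0.71)]
top rack []
top offcut1 [([0.655, 0.016, 0.062], 0.74), ([0.581, 0.01, 0.065], 0.72)]
top offcut2 [([0.655, 0.016, 0.062], 0.74), ([0.581, 0.01, 0.065], 0.72)]
top offcut3 [([0.655, 0.016, 0.062], 0.74), ([0.581, 0.01, 0.065], 0.72)]
top offcut4 [([0.655, 0.016, 0.062], 0.74), ([0.581, 0.01, 0.065], 0.72)]
{'time': 1.2, 'joint_positions': array([ 1.20192049e+00,  8.71866198e-02,  1.37071755e+00,  3.08042195e-05,
        1.68360011e+00, -1.03096203e-01]), 'qvel': array([-0.00025314,  0.0025244 , -0.00176205,  0.00164502, -0.00045297,
       -0.00117092]), 'joint_torque': array([ 2.07597955e-04, -3.40046310e+01, -3.02608323e+01,  7.19213183e-02,
        2.37199164e-02,  1.23051913e-05]), 'tool_pos': array([0.14445958, 0.53068315, 0.40470428]), 'ee_rot': array([ 3.14150160e+00, -2.13508187e-05,  2.87581649e+00]), 'wrist_force': array([-0.33535506,  0.36615077, -0.04685648]), 'wrist_torque': array([-0.01705103, -0.00109876,  0.00229812]), 'finger_force': 0.0, 'width': 0.09402690010273154}
```

View pics/scene0.png

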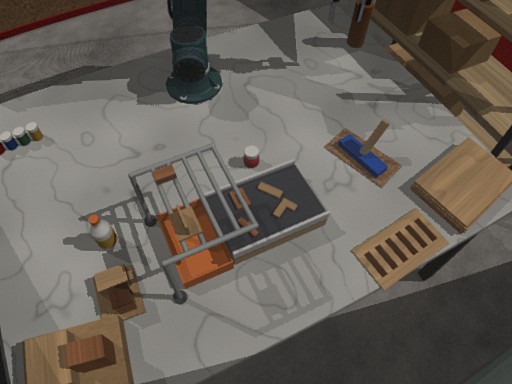

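View pics/top0.png

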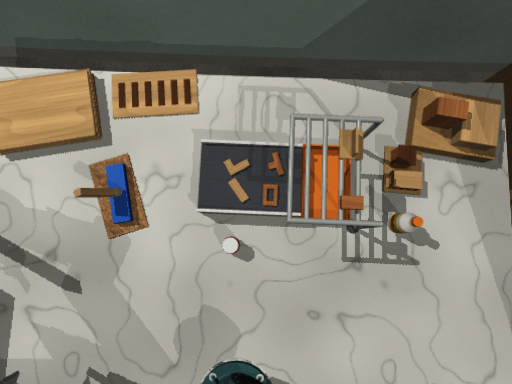

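```bash
cat > h.py <<'E'
from bench import robot
import cv2,numpy as np
from scipy.spatial.transform import Rotation as R
def proj(P,c):
    m=robot.camera_model(c) if isinstance(c,str) else c
    return cv2.projectPoints(np.array(P,float).reshape(-1,3),np.array(m["rvec"]),np.array(m["tvec"]),np.array(m["camera_matrix"]),np.array([m["k1"],0,0,0,0.]))[0].reshape(-1,2)
def ortho(im,c,x0,x1,y0,y1,z,s=1000):  # image: up=+x, left=+y, s px per m
    xs=np.arange(x1,x0,-1/s); ys=np.arange(y1,y0,-1/s)
    X,Y=np.meshgrid(xs,ys,indexing='ij')
    p=proj(np.stack([X,Y,np.full_like(X,z)],-1),c).reshape(X.shape+(2,)).astype(np.float32)
    return cv2.remap(im,p[...,0],p[...,1],cv2.INTER_CUBIC)
def rect(mask,x1,y1,s=1000):
    n,l,st,_=cv2.connectedComponentsWithStats(mask.astype(np.uint8)); i=1+st[1:,4].argmax()
    pts=np.argwhere(l==i).astype(np.float32)
    P=np.stack([x1-pts[:,0]/s,y1-pts[:,1]/s],1).astype(np.float32)
    return cv2.minAreaRect(P)
E
python3 - <<'E'
from h import *
a=None
for c in ["top","scene"]:
    im=robot.snapshot(c)[:,:,::-1].copy()
    o=ortho(im,c,.45,.68,.25,.50,.028,2000); hsv=cv2.cvtColor(o,cv2.COLOR_BGR2HSV)
    m=(hsv[...,0]>100)&(hsv[...,0]<130)&(hsv[...,1]>120)
    print(c,"blue",rect(m,.68,.50,2000))
    t=ortho(im,c,.45,.78,-.36,.16,.066,1500); cv2.imwrite(f"pics/st_{c}.png",t)
    o=ortho(im,c,.45,.78,-.36,.16,.06,2000);hsv=cv2.cvtColor(o,cv2.COLOR_BGR2HSV)
    m=(hsv[...,2]<75); m=cv2.morphologyEx(m.astype(np.uint8),cv2.MORPH_OPEN,np.ones((15,15)))
    print("plate",rect(m,.78,.16,2000))
    cork=ortho(im,c,.40,.72,.22,.52,.004,2000); cv2.imwrite(f"pics/mat_{c}.png",cv2.resize(cork,None,fx=.8,fy=.8))
E
```

```text
top blue ((0.5657961368560791, 0.35672834515571594), (0.17162752151489258, 0.05641373246908188), 11.768279075622559)
plate ((0.6196930408477783, -0.0039008110761642456), (0.24949859082698822, 0.18869219720363617), 89.11632537841797)
scene blue ((0.5713793635368347, 0.3518775403499603), (0.17424549162387848, 0.06381860375404358), 11.738568305969238)
plate ((0.6165000200271606, -0.02799999713897705), (0.29500001668930054, 0.18699997663497925), 90.0)
```

View pics/st_top.png

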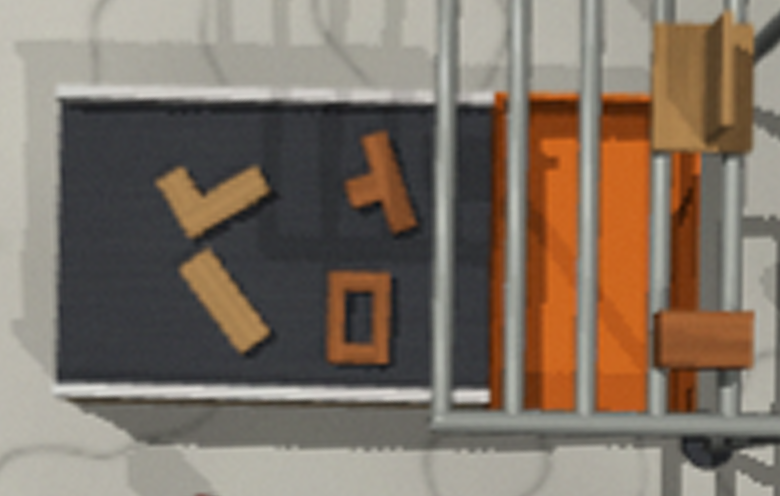

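View pics/mat_top.png

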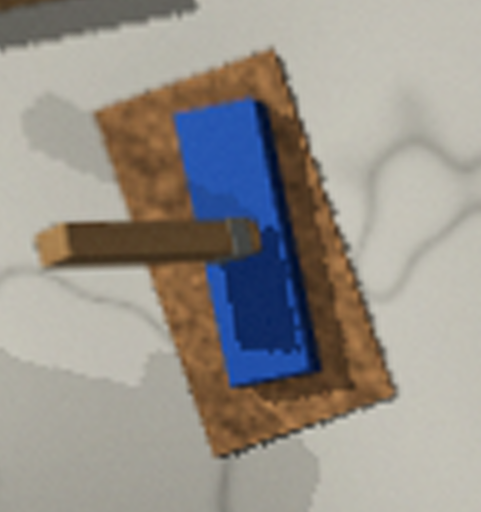

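```bash
cat >> h.py <<'E'
TILT=np.deg2rad(35)
def Rgoal(yaw,slope=0.):  # scraper yaw, extra rotation about scraper x (rad)
    Rs=R.from_euler('z',yaw)*R.from_euler('x',slope)
    z=np.array([0,-np.sin(TILT),-np.cos(TILT)]); y=np.array([1.,0,0]); x=np.cross(y,z)
    return Rs*R.from_matrix(np.stack([x,y,z],1)), Rs
def plan(grip,yaw,slope=0.):
    o=robot.get_obs(); Rc=R.from_euler('xyz',o["ee_rot"])
    Rg,_=Rgoal(yaw,slope); tcp=np.array(grip)-Rg.apply([0,0,.18])
    rv=(Rc.inv()*Rg).as_rotvec()/.1
    d=tcp-o["tool_pos"]
    print("t",o["time"],"tcp",o["tool_pos"].round(4),"goal",tcp.round(4),"d_world",d.round(4))
    print("twist total",rv.round(2),"| trans total, goal axes",(Rg.inv().apply(d)/.04).round(2),"| now axes",(Rc.inv().apply(d)/.04).round(2))
    print("F",o["wrist_force"].round(2),"T",o["wrist_torque"].round(2),"w",o["width"],"grip at",(o["tool_pos"]+Rc.apply([0,0,.18])).round(4))
    return o
E
python3 - <<'E'
from h import *
plan([.555,.4125,.23],np.deg2rad(11.7))
E
```

```text
t 1.3 tcp [0.1445 0.5307 0.4047] goal [0.5341 0.5136 0.3774] d_world [ 0.3896 -0.0171 -0.0273]
twist total [ 3.36 -5.47 10.65] | trans total, goal axes [-1.57  9.45  1.93] | now axes [-9.51  2.15  0.68]
F [ 0.09  0.36 -0.7 ] T [ 0.    0.   -0.04] w 0.09409073473183013 grip at [0.1445 0.5307 0.2247]
```

Request:
{"method": "play_rows", "body": {"translation": [[0,0,0],[0,0,0],[0,0,0],[0,0,0],[0,0,0],[0,0,0],[0,0,0],[0,0,0]], "twist": [[0.31,-0.5,0.97],[0.31,-0.5,0.97],[0.31,-0.5,0.97],[0.31,-0.5,0.97],[0.31,-0.5,0.97],[0.31,-0.5,0.97],[0.31,-0.5,0.97],[0.31,-0.5,0.97]], "gripper": [1,1,1,1,1,1,1,1]}}

```text
time: 2.1
tool_pos: [0.1444, 0.5308, 0.4048]
ee_rot: [-3.064, 0.454, 2.099]
wrist_force: [-0.3, 0.3, -0.7]
width: 0.0941
finger_force: 0.0
```

Request:
{"method": "play_rows", "body": {"translation": [[0,0,0],[0,0,0],[0,0,0],[0,0,0],[0,0,0]], "twist": [[0.31,-0.5,0.97],[0.31,-0.5,0.97],[0.31,-0.5,0.97],[0,0,0],[0,0,0]], "gripper": [1,1,1,1,1]}}

```text
time: 2.6
tool_pos: [0.1445, 0.5309, 0.4045]
ee_rot: [-3.138, 0.615, 1.776]
wrist_force: [-0.6, 0.9, -0.6]
width: 0.0938
finger_force: 0.0
```

```bash
python3 - <<'E'
from h import *
plan([.555,.4125,.23],np.deg2rad(11.7)); print(robot.get_obs()["joint_positions"].round(2))
E
```

```text
t 2.6 tcp [0.1445 0.5309 0.4045] goal [0.5341 0.5136 0.3774] d_world [ 0.3895 -0.0173 -0.027 ]
twist total [-0.03  0.04  0.01] | trans total, goal axes [-1.58  9.45  1.93] | now axes [-1.57  9.45  1.91]
F [-0.6   0.85 -0.57] T [0.21 0.08 0.02] w 0.09377628978432906 grip at [0.1651 0.4291 0.2574]
[ 1.28  0.27  1.21 -0.34  2.19  0.95]
```

Request:
{"method": "play_rows", "body": {"translation": [[-0.13,0.79,0.16],[-0.13,0.79,0.16],[-0.13,0.79,0.16],[-0.13,0.79,0.16],[-0.13,0.79,0.16],[-0.13,0.79,0.16],[-0.13,0.79,0.16],[-0.13,0.79,0.16]], "twist": [[0,0,0],[0,0,0],[0,0,0],[0,0,0],[0,0,0],[0,0,0],[0,0,0],[0,0,0]], "gripper": [1,1,1,1,1,1,1,1]}}

```text
time: 3.4
tool_pos: [0.406, 0.5186, 0.3869]
ee_rot: [-3.139, 0.614, 1.775]
wrist_force: [-0.5, -0.2, -0.2]
width: 0.0941
finger_force: 0.0
```

Request:
{"method": "play_rows", "body": {"translation": [[-0.13,0.79,0.16],[-0.13,0.79,0.16],[-0.13,0.79,0.16],[-0.13,0.79,0.16],[0,0,0],[0,0,0]], "twist": [[0,0,0],[0,0,0],[0,0,0],[0,0,0],[0,0,0],[0,0,0]], "gripper": [1,1,1,1,1,1]}}

```text
time: 4.0
tool_pos: [0.5355, 0.5126, 0.3767]
ee_rot: [-3.138, 0.615, 1.774]
wrist_force: [-0.5, -0.3, -0.5]
width: 0.0942
finger_force: 0.0
```

```bash
python3 - <<'E'
from h import *
im=robot.snapshot("wrist");cv2.imwrite("pics/w1.png",im[:,:,::-1])
for n in ["scraper","scraper_grip"]: print(n,robot.spot_point(n,"wrist")[:2])
# predicted projections
P=np.array([[0,54,106],[0,68,127],[85,25,24],[-85,25,24],[85,-25,24],[-85,-25,24]])/1000
Rs=R.from_euler('z',np.deg2rad(11.7)); print(proj(Rs.apply(P)+[.566,.3595,.004],"wrist").round(1))
plan([.555,.4125,.110],np.deg2rad(11.7)); print(robot.get_obs()["joint_positions"].round(2))
E
```

```text
scraper [{'centre': [0.562, 0.3598, 0.0039], 'score': 0.97}]
scraper_grip [{'centre': [0.5554, 0.4113, 0.1117], 'score': 0.58}]
[[256.1 122.1]
 [256.1 123.7]
 [327.5  99.7]
 [185.2 100. ]
 [319.9 133.1]
 [193.  133.3]]
t 4.15 tcp [0.5338 0.5134 0.3783] goal [0.5341 0.5136 0.2574] d_world [ 0.0003  0.0002 -0.1209]
twist total [-0.02  0.04 -0.  ] | trans total, goal axes [1.74 0.01 2.47] | now axes [1.74 0.01 2.47]
F [-0.71  0.38  0.26] T [ 0.17  0.1  -0.  ] w 0.09411130913188037 grip at [0.5545 0.4117 0.2313]
[ 0.79  0.67  0.71 -0.58  2.06  0.38]
```

View pics/w1.png

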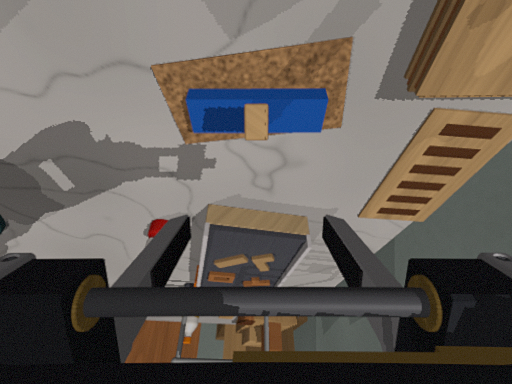

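Request:
{"method": "play_rows", "body": {"translation": [[0.35,0,0.49],[0.35,0,0.49],[0.35,0,0.49],[0.35,0,0.49],[0.2,0,0.28],[0.14,0,0.23],[0,0,0],[0,0,0]], "twist": [[0,0,0],[0,0,0],[0,0,0],[0,0,0],[0,0,0],[0,0,0],[0,0,0],[0,0,0]], "gripper": [1,1,1,1,1,1,1,1]}}

```text
time: 4.95
tool_pos: [0.5348, 0.5129, 0.2577]
ee_rot: [-3.141, 0.615, 1.772]
wrist_force: [0.2, 0.4, 0.3]
width: 0.0939
finger_force: 0.0
```

Request:
{"method": "play_rows", "body": {"translation": [[0,0,0],[0,0,0],[0,0,0],[0,0,0],[0,0,0],[0,0,0],[0,0,0],[0,0,0]], "twist": [[0,0,0],[0,0,0],[0,0,0],[0,0,0],[0,0,0],[0,0,0],[0,0,0],[0,0,0]], "gripper": [0.2,-0.2,-0.5,-0.7,-1,-1,-1,-1]}}

```text
time: 5.75
tool_pos: [0.5348, 0.5127, 0.2564]
ee_rot: [-3.139, 0.616, 1.773]
wrist_force: [0.4, 0.4, -1.0]
width: 0.0334
finger_force: 0.0
```

```bash
python3 - <<'E'
from h import *
plan([.555,.4125,.110],np.deg2rad(11.7)); print(robot.get_obs()["finger_force"])
E
```

```text
t 5.75 tcp [0.5348 0.5127 0.2564] goal [0.5341 0.5136 0.2574] d_world [-0.0008  0.0009  0.001 ]
twist total [-0.03  0.05 -0.02] | trans total, goal axes [ 0.01 -0.01 -0.04] | now axes [ 0.01 -0.01 -0.04]
F [ 0.39  0.4  -1.  ] T [ 0.17  0.08 -0.05] w 0.03336487518989235 grip at [0.5553 0.4108 0.1095]
0.0
```

Request:
{"method": "play_rows", "body": {"translation": [[0,0,0],[0,0,0],[0,0,0],[0,0,0],[0,0,0]], "twist": [[0,0,0],[0,0,0],[0,0,0],[0,0,0],[0,0,0]], "gripper": [-1,-1,-1,-1,-1]}}

```text
time: 6.25
tool_pos: [0.5349, 0.5127, 0.2565]
ee_rot: [-3.14, 0.615, 1.773]
wrist_force: [1.0, -0.4, 0.1]
width: 0.0194
finger_force: 30.0
```

```bash
python3 - <<'E'
from h import *
plan([.555,.4125,.110],np.deg2rad(11.7)); print(robot.get_obs()["finger_force"])
plan([.555,.4125,.200],np.deg2rad(11.7))
E
```

```text
t 6.25 tcp [0.5349 0.5127 0.2565] goal [0.5341 0.5136 0.2574] d_world [-0.0008  0.0009  0.001 ]
twist total [-0.03  0.05 -0.02] | trans total, goal axes [ 0.01 -0.02 -0.03] | now axes [ 0.01 -0.02 -0.03]
F [ 0.97 -0.39  0.08] T [ 0.23 -0.07 -0.  ] w 0.01935257308202215 grip at [0.5554 0.4108 0.1095]
29.99347060918808
t 6.25 tcp [0.5349 0.5127 0.2565] goal [0.5341 0.5136 0.3474] d_world [-0.0008  0.0009  0.091 ]
twist total [-0.03  0.05 -0.02] | trans total, goal axes [-1.28 -0.02 -1.88] | now axes [-1.29 -0.02 -1.87]
F [ 0.97 -0.39  0.08] T [ 0.23 -0.07 -0.  ] w 0.01935257308202215 grip at [0.5554 0.4108 0.1095]
```

Gripped (19.4 mm, 30 N). Lift 90 mm.

Request:
{"method": "play_rows", "body": {"translation": [[-0.13,0,-0.19],[-0.23,0,-0.34],[-0.23,0,-0.34],[-0.23,0,-0.34],[-0.23,0,-0.34],[-0.23,0,-0.34],[0,0,0],[0,0,0]], "twist": [[0,0,0],[0,0,0],[0,0,0],[0,0,0],[0,0,0],[0,0,0],[0,0,0],[0,0,0]], "gripper": [-1,-1,-1,-1,-1,-1,-1,-1]}}

```text
time: 7.05
tool_pos: [0.5347, 0.5146, 0.3485]
ee_rot: [-3.141, 0.614, 1.772]
wrist_force: [-0.1, 0.5, -2.7]
width: 0.02
finger_force: 30.0
```

```bash
cat >> h.py <<'E'
ST=np.array([.617,-.022,0]); SY=-.0155
def st(p,yaw=SY): return ST+R.from_euler('z',yaw).apply(p)   # station -> world
def grip_at(yst,zb,xst=0,slope=0.): # grip point world for block underside centre at station (xst,yst,zb)
    Rs=R.from_euler('z',SY)*R.from_euler('x',slope)
    return st([xst,yst,zb])+Rs.apply([0,.054,.106])
E
python3 - <<'E'
from h import *
F=[]
im=robot.snapshot("wrist");cv2.imwrite("pics/w2.png",im[:,:,::-1])
print(robot.spot_point("scraper","wrist")[:1],robot.spot_point("scraper_grip","wrist")[:1])
plan(grip_at(.119,.11),SY)
E
```

```text
[{'centre': [0.5614, 0.3634, 0.097], 'score': 0.59}] [{'centre': [0.5586, 0.4152, 0.2042], 'score': 0.95}]
t 7.2 tcp [0.5346 0.5145 0.346 ] goal [0.6213 0.2542 0.3634] d_world [ 0.0867 -0.2603  0.0175]
twist total [1.21 0.06 1.8 ] | trans total, goal axes [-5.55  2.27  3.36] | now axes [-5.81  0.82  3.58]
F [-0.98 -0.3  -2.58] T [0.51 0.19 0.01] w 0.019592495202417792 grip at [0.5548 0.4124 0.1992]
```

View pics/w2.png

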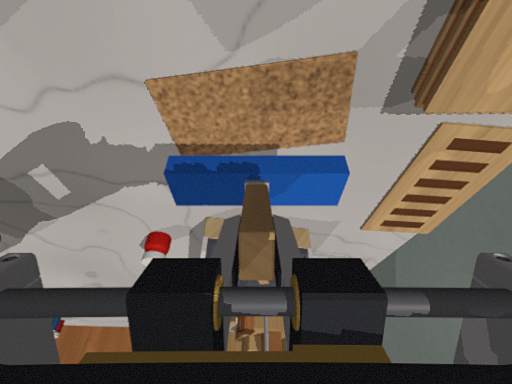

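Request:
{"method": "play_rows", "body": {"translation": [[0,0,0],[0,0,0],[0,0,0],[0,0,0],[-0.3,0.13,0.18],[-0.6,0.25,0.37],[-0.6,0.25,0.37],[-0.6,0.25,0.37]], "twist": [[0.3,0.01,0.45],[0.3,0.01,0.45],[0.3,0.02,0.45],[0.31,0.02,0.45],[0,0,0],[0,0,0],[0,0,0],[0,0,0]], "gripper": [-1,-1,-1,-1,-1,-1,-1,-1]}}

```text
time: 8.0
tool_pos: [0.5687, 0.4137, 0.3529]
ee_rot: [3.139, 0.611, 1.555]
wrist_force: [-0.5, 0.1, -3.3]
width: 0.0197
finger_force: 30.0
```

Request:
{"method": "play_rows", "body": {"translation": [[-0.6,0.25,0.37],[-0.6,0.25,0.37],[-0.6,0.25,0.37],[-0.6,0.25,0.37],[-0.6,0.24,0.35],[-0.45,0.15,0.24],[0,0,0],[0,0,0]], "twist": [[0,0,0],[0,0,0],[0,0,0],[0,0,0],[0,0,0],[0,0,0],[0,0,0],[0,0,0]], "gripper": [-1,-1,-1,-1,-1,-1,-1,-1]}}

```text
time: 8.8
tool_pos: [0.6211, 0.2537, 0.3648]
ee_rot: [3.139, 0.609, 1.553]
wrist_force: [0.2, 0.7, -1.8]
width: 0.0197
finger_force: 30.0
```

```bash
python3 - <<'E'
from h import *
o=plan(grip_at(.119,.11),SY)
# predicted corners in wrist picture if the scraper sits nominally in the tool
m=robot.camera_model("wrist"); Rc=R.from_euler('xyz',o["ee_rot"]); Rg,_=Rgoal(0)
P=np.array([[x,y,z] for z in(0,24) for y in(25,-25) for x in(-85,85)])/1000-[0,.054,.106]
print(np.c_[proj(o["tool_pos"]+Rc.apply([0,0,.18])+Rc.apply(Rg.inv().apply(P)),m).round(1)])
t=robot.snapshot("top")[:,:,::-1].copy(); w=robot.snapshot("wrist")[:,:,::-1].copy()
a=ortho(t,"top",.48,.75,-.20,.22,.10,1400)
cv2.imwrite("pics/c3.png",np.vstack([a,cv2.resize(w[60:240],(a.shape[1],int(180*a.shape[1]/512)))]))
o=ortho(t,"top",.48,.75,-.0,.22,.134,2000); hsv=cv2.cvtColor(o,cv2.COLOR_BGR2HSV)
mk=(hsv[...,0]>100)&(hsv[...,0]<130)&(hsv[...,1]>120)
print(rect(mk,.75,.22,2000))
E
```

```text
t 8.8 tcp [0.6211 0.2537 0.3648] goal [0.6213 0.2542 0.3634] d_world [ 0.0002  0.0005 -0.0014]
twist total [ 0.01 -0.02 -0.02] | trans total, goal axes [0.03 0.   0.02] | now axes [0.03 0.   0.02]
F [ 0.16  0.75 -1.83] T [ 0.51  0.02 -0.02] w 0.01966556613494248 grip at [0.6197 0.1508 0.2172]
[[167.6 157.7]
 [342.6 157.4]
 [179.  190.4]
 [331.6 190.2]
 [162.1 175.9]
 [348.  175.7]
 [174.9 207.9]
 [335.7 207.7]]
((0.6183050870895386, 0.09853329509496689), (0.052724286913871765, 0.1719771921634674), 89.06693267822266)
```

View pics/c3.png

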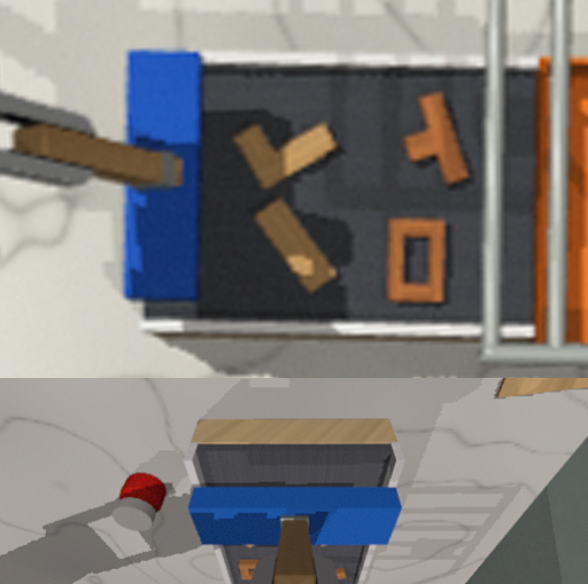

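```bash
python3 - <<'E'
from h import *
for c in ["top","scene"]:
    t=robot.snapshot(c)
    for z in (.060,.072):
      out=[]
      for y in (.06,.04,.02,0,-.02,-.04,-.06):
        o=ortho(t,c,.48,.76,y-.004,y+.004,z,2000).mean(2).mean(1)
        g=np.gradient(cv2.GaussianBlur(o.reshape(-1,1),(1,9),0).ravel()); xs=.76-np.arange(len(g))/2000
        hi=xs>.617
        out.append([round(float(xs[hi][g[hi].argmin()]),4),round(float(xs[~hi][g[~hi].argmax()]),4)])
      out=np.array(out); print(c,z,out.tolist(),"mid",out.mean(1).round(4).tolist())
E
```

```text
top 0.06 [[0.716, 0.524], [0.716, 0.524], [0.7145, 0.5235], [0.715, 0.523], [0.715, 0.523], [0.7145, 0.523], [0.714, 0.5225]] mid [0.62, 0.62, 0.619, 0.619, 0.619, 0.6188, 0.6182]
top 0.072 [[0.7125, 0.523], [0.713, 0.523], [0.7115, 0.523], [0.7115, 0.522], [0.712, 0.522], [0.711, 0.522], [0.7105, 0.5215]] mid [0.6178, 0.618, 0.6173, 0.6168, 0.617, 0.6165, 0.616]
scene 0.06 [[0.708, 0.5165], [0.7075, 0.525], [0.7075, 0.5255], [0.7075, 0.5075], [0.7075, 0.515], [0.707, 0.515], [0.7065, 0.515]] mid [0.6122, 0.6162, 0.6165, 0.6075, 0.6113, 0.611, 0.6108]
scene 0.072 [[0.7135, 0.516], [0.7135, 0.534], [0.713, 0.5325], [0.7125, 0.5155], [0.7125, 0.53], [0.712, 0.5225], [0.7115, 0.5225]] mid [0.6148, 0.6238, 0.6227, 0.614, 0.6213, 0.6172, 0.617]
```

Request:
{"method": "play_rows", "body": {"translation": [[0.14,0,0.2],[0.14,0,0.2],[0.14,0,0.2],[0.14,0,0.2],[0.02,0,0.03],[0,0,0],[0,0,0]], "twist": [[0,0,0],[0,0,0],[0,0,0],[0,0,0],[0,0,0],[0,0,0],[0,0,0]], "gripper": [-1,-1,-1,-1,-1,-1,-1]}}

```text
time: 9.7
tool_pos: [0.6215, 0.2541, 0.3248]
ee_rot: [3.137, 0.609, 1.552]
wrist_force: [-0.1, 0.8, -2.3]
width: 0.0195
finger_force: 30.0
```

```bash
cat > f.py <<'E'
from h import *
L=[]
for i in range(6):
    o=robot.get_obs(); L.append(np.r_[o["wrist_force"],o["wrist_torque"],o["tool_pos"],o["ee_rot"]]); 
    if i<5: robot.snapshot("top")
L=np.array(L); print("sd",L.std(0)[[2,3,8]].round(4)); a=L.mean(0)
Rc=R.from_euler('xyz',a[9:])
Rg,_=Rgoal(0); Rs=Rc*Rg.inv(); e=Rs.as_euler('ZYX')
g=a[6:9]+Rc.apply([0,0,.18]); b=g+Rs.apply([0,-.054,-.106])
bs=R.from_euler('z',-SY).apply(b-ST)
print("t",o["time"],"F",a[:3].round(2),"T",a[3:6].round(3),"block_st(mm)",(bs*1000).round(1),"yaw,ptch,roll deg",np.rad2deg(e-[SY,0,0]).round(2))
E
python3 f.py
```

```text
sd [4.115e-01 1.900e-02 1.000e-04]
t 9.95 F [-0.22  0.16 -2.27] T [0.518 0.058 0.012] block_st(mm) [  1.1 119.4  71.3] yaw,ptch,roll deg [-0.03 -0.23  0.11]
```

Request:
{"method": "play_rows", "body": {"translation": [[0.03,-0.02,0.041],[0.03,0,0.041],[0.015,0,0.02],[0,0,0]], "twist": [[0,0,0],[0,0,0],[0,0,0],[0,0,0]], "gripper": [-1,-1,-1,-1]}}

```text
time: 10.35
tool_pos: [0.6205, 0.2543, 0.3188]
ee_rot: [3.139, 0.61, 1.553]
wrist_force: [-0.5, -0.3, -2.0]
width: 0.0198
finger_force: 30.0
```

Request:
{"method": "play_rows", "body": {"translation": [[0.015,0,0.02],[0.015,0,0.02],[0,0,0]], "twist": [[0,0,0],[0,0,0],[0,0,0]], "gripper": [-1,-1,-1]}}

```text
time: 10.65
tool_pos: [0.6206, 0.2544, 0.3171]
ee_rot: [3.139, 0.609, 1.553]
wrist_force: [-0.8, 0.6, -2.1]
width: 0.02
finger_force: 30.0
```

Request:
{"method": "play_rows", "body": {"translation": [[0.015,0,0.02],[0,0,0]], "twist": [[0,0,0],[0,0,0]], "gripper": [-1,-1]}}

```text
time: 10.85
tool_pos: [0.6206, 0.2544, 0.3161]
ee_rot: [3.139, 0.609, 1.553]
wrist_force: [-0.5, -1.1, -2.8]
width: 0.0197
finger_force: 30.0
```

Request:
{"method": "play_rows", "body": {"translation": [[0.015,0,0.02],[0,0,0]], "twist": [[0,0,0],[0,0,0]], "gripper": [-1,-1]}}

```text
time: 11.05
tool_pos: [0.6206, 0.2544, 0.3152]
ee_rot: [3.139, 0.609, 1.553]
wrist_force: [0.9, -0.0, -2.3]
width: 0.0201
finger_force: 30.0
```

Request:
{"method": "play_rows", "body": {"translation": [[0.015,0,0.02],[0,0,0]], "twist": [[0,0,0],[0,0,0]], "gripper": [-1,-1]}}

```text
time: 11.25
tool_pos: [0.6206, 0.2545, 0.3141]
ee_rot: [3.139, 0.609, 1.553]
wrist_force: [-0.0, 0.7, -2.8]
width: 0.02
finger_force: 30.0
```

Request:
{"method": "play_rows", "body": {"translation": [[0.015,0,0.02],[0,0,0]], "twist": [[0,0,0],[0,0,0]], "gripper": [-1,-1]}}

```text
time: 11.45
tool_pos: [0.6206, 0.2545, 0.3131]
ee_rot: [3.139, 0.609, 1.553]
wrist_force: [0.4, -0.2, -1.9]
width: 0.0194
finger_force: 30.0
```

```bash
python3 f.py
```

```text
sd [3.17e-01 2.37e-02 1.00e-04]
t 11.7 F [ 0.1  -0.03 -2.07] T [0.555 0.052 0.005] block_st(mm) [-1.000e-01  1.197e+02  5.960e+01] yaw,ptch,roll deg [-0.03 -0.16  0.08]
```

Request:
{"method": "play_rows", "body": {"translation": [[0.015,0,0.02],[0,0,0]], "twist": [[0,0,0],[0,0,0]], "gripper": [-1,-1]}}

```text
time: 11.9
tool_pos: [0.6206, 0.2546, 0.3122]
ee_rot: [3.138, 0.609, 1.553]
wrist_force: [0.9, -0.2, -3.1]
width: 0.0199
finger_force: 30.0
```

Request:
{"method": "play_rows", "body": {"translation": [[0.015,0,0.02],[0,0,0]], "twist": [[0,0,0],[0,0,0]], "gripper": [-1,-1]}}

```text
time: 12.1
tool_pos: [0.6206, 0.2546, 0.3118]
ee_rot: [3.138, 0.61, 1.553]
wrist_force: [-0.1, 1.6, -0.2]
width: 0.0199
finger_force: 30.0
```

Request:
{"method": "play_rows", "body": {"translation": [[0.015,0,0.02],[0,0,0]], "twist": [[0,0,0],[0,0,0]], "gripper": [-1,-1]}}

```text
time: 12.3
tool_pos: [0.6205, 0.2547, 0.3116]
ee_rot: [3.137, 0.61, 1.552]
wrist_force: [-0.4, 3.1, 4.0]
width: 0.0202
finger_force: 30.0
```

```bash
python3 f.py
```

```text
sd [0.6348 0.0421 0.    ]
t 12.55 F [-0.31  2.65  5.  ] T [-0.127  0.723 -0.281] block_st(mm) [1.000e-01 1.199e+02 5.800e+01] yaw,ptch,roll deg [-0.04 -0.23  0.08]
```

```bash
python3 - <<'E'
from h import *
plan(grip_at(.1195,.059,slope=-.017),SY,-.017)
E
```

```text
t 12.55 tcp [0.6205 0.2548 0.3116] goal [0.6214 0.259  0.3097] d_world [ 0.0009  0.0042 -0.0019]
twist total [ 0.03 -0.18 -0.03] | trans total, goal axes [ 0.11  0.02 -0.02] | now axes [ 0.11  0.02 -0.02]
F [-0.68  2.98  5.04] T [-0.13  0.73 -0.3 ] w 0.019985605432728676 grip at [0.6194 0.1517 0.164 ]
```

Request:
{"method": "play_rows", "body": {"translation": [[0,0,0],[0.06,0,-0.01],[0.05,0,-0.01],[0,0,0]], "twist": [[0.03,-0.09,-0.02],[0.01,-0.09,-0.01],[0,0,0],[0,0,0]], "gripper": [-1,-1,-1,-1]}}

```text
time: 12.95
tool_pos: [0.6209, 0.2584, 0.308]
ee_rot: [-3.139, 0.629, 1.556]
wrist_force: [0.2, -1.0, 1.1]
width: 0.0198
finger_force: 30.0
```

```bash
python3 f.py
```

```text
sd [6.379e-01 4.350e-02 1.000e-04]
t 13.2 F [ 0.2  -1.24  0.44] T [-0.224 -0.188 -0.023] block_st(mm) [ -1.2 118.9  57.6] yaw,ptch,roll deg [-0.04  0.12 -0.99]
```

Request:
{"method": "play_rows", "body": {"translation": [[0.011,0.01,0.016],[0.011,0,0.016],[0,0,0]], "twist": [[-0.012,0,0.009],[0,0,0],[0,0,0]], "gripper": [-1,-1,-1]}}

```text
time: 13.5
tool_pos: [0.6206, 0.2588, 0.3082]
ee_rot: [-3.141, 0.628, 1.555]
wrist_force: [-2.4, 0.1, 5.5]
width: 0.0198
finger_force: 30.0
```

```bash
python3 f.py
```

```text
sd [0.4686 0.0178 0.    ]
t 13.75 F [-2.16  0.28  5.34] T [-0.669  0.474 -0.416] block_st(mm) [ -1.1 119.2  57.5] yaw,ptch,roll deg [-0.07  0.03 -0.98]
```

Request:
{"method": "play_rows", "body": {"translation": [[0.007,0,0.01],[-0.1025,0,0.0717],[-0.1025,0,0.0717],[-0.1025,0,0.0717],[-0.1025,0,0.0717]], "twist": [[0,0,0],[0,0,0],[0,0,0],[0,0,0],[0,0,0]], "gripper": [-1,-1,-1,-1,-1]}}

```text
time: 14.25
tool_pos: [0.6207, 0.2396, 0.3091]
ee_rot: [3.139, 0.625, 1.555]
wrist_force: [0.4, 5.0, 7.6]
width: 0.0196
finger_force: 30.0
```

```bash
python3 f.py
```

```text
sd [4.662e-01 1.347e-01 1.000e-04]
t 14.5 F [0.6  3.17 6.65] T [-0.32   0.4   -0.048] block_st(mm) [  0.4 100.2  57.8] yaw,ptch,roll deg [ 0.05 -0.13 -0.84]
```

Request:
{"method": "play_rows", "body": {"translation": [[-0.117,0,0.094],[-0.123,0,0.086],[-0.123,0,0.086],[-0.123,0,0.086],[-0.123,0,0.086]], "twist": [[0.015,-0.025,-0.01],[0,0,0],[0,0,0],[0,0,0],[0,0,0]], "gripper": [-1,-1,-1,-1,-1]}}

```text
time: 15.0
tool_pos: [0.6204, 0.2098, 0.3093]
ee_rot: [3.14, 0.627, 1.556]
wrist_force: [0.7, 3.5, 6.6]
width: 0.0197
finger_force: 30.0
```

```bash
python3 f.py
```

```text
sd [7.127e-01 1.722e-01 1.000e-04]
t 15.25 F [0.33 2.49 6.07] T [-0.27   0.167  0.042] block_st(mm) [ 0.3 69.6 58.4] yaw,ptch,roll deg [ 0.06 -0.07 -0.98]
```

Request:
{"method": "play_rows", "body": {"translation": [[-0.119,0,0.092],[-0.123,0,0.086],[-0.123,0,0.086],[-0.123,0,0.086],[-0.123,0,0.086],[-0.123,0,0.086]], "twist": [[0.005,0,-0.004],[0,0,0],[0,0,0],[0,0,0],[0,0,0],[0,0,0]], "gripper": [-1,-1,-1,-1,-1,-1]}}

```text
time: 15.85
tool_pos: [0.6199, 0.1738, 0.31]
ee_rot: [3.14, 0.627, 1.556]
wrist_force: [0.5, 4.1, 6.1]
width: 0.02
finger_force: 30.0
```

```bash
python3 f.py
```

```text
sd [2.253e-01 1.483e-01 1.000e-04]
t 16.1 F [0.36 2.93 6.12] T [-0.277  0.149  0.019] block_st(mm) [ 0.4 33.6 59.1] yaw,ptch,roll deg [ 0.07 -0.06 -0.99]
```

Request:
{"method": "play_rows", "body": {"translation": [[-0.117,0,0.094],[-0.123,0,0.086],[-0.123,0,0.086],[-0.123,0,0.086],[-0.123,0,0.086],[-0.123,0,0.086],[-0.123,0,0.086]], "twist": [[0,0,0],[0,0,0],[0,0,0],[0,0,0],[0,0,0],[0,0,0],[0,0,0]], "gripper": [-1,-1,-1,-1,-1,-1,-1]}}

```text
time: 16.8
tool_pos: [0.6193, 0.1318, 0.3107]
ee_rot: [3.139, 0.627, 1.556]
wrist_force: [-0.1, 6.3, 8.3]
width: 0.0198
finger_force: 30.0
```

```bash
python3 f.py
```

```text
sd [7.098e-01 1.707e-01 1.000e-04]
t 17.05 F [0.62 3.22 7.07] T [-0.341  0.235  0.01 ] block_st(mm) [ 0.6 -8.5 59.9] yaw,ptch,roll deg [ 0.07 -0.09 -1.01]
```

Request:
{"method": "play_rows", "body": {"translation": [[-0.122,0,0.087],[-0.123,0,0.086],[-0.123,0,0.086],[-0.123,0,0.086],[-0.123,0,0.086],[-0.123,0,0.086],[-0.123,0,0.086]], "twist": [[0.005,0,-0.004],[0,0,0],[0,0,0],[0,0,0],[0,0,0],[0,0,0],[0,0,0]], "gripper": [-1,-1,-1,-1,-1,-1,-1]}}

```text
time: 17.75
tool_pos: [0.6188, 0.0898, 0.3115]
ee_rot: [3.14, 0.628, 1.556]
wrist_force: [0.4, 4.7, 8.8]
width: 0.0197
finger_force: 30.0
```

```bash
python3 f.py; python3 - <<'E'
from h import *
t=robot.snapshot("scene");cv2.imwrite("pics/s5.png",cv2.resize(t[130:320,90:380,::-1],None,fx=2.7,fy=2.7,interpolation=cv2.INTER_CUBIC))
E
```

```text
sd [6.835e-01 1.593e-01 1.000e-04]
t 18.0 F [0.55 3.43 7.65] T [-0.322  0.172  0.024] block_st(mm) [  0.6 -50.5  60.6] yaw,ptch,roll deg [ 0.08 -0.07 -1.03]
```

View pics/s5.png

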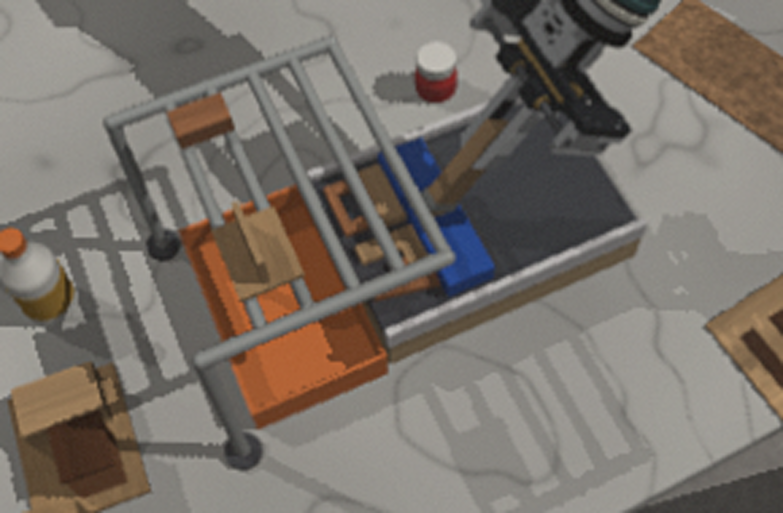

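Request:
{"method": "play_rows", "body": {"translation": [[-0.123,0,0.086],[-0.123,0,0.086],[-0.123,0,0.086],[-0.123,0,0.086],[-0.123,0,0.086],[-0.123,0,0.086],[-0.123,0,0.086]], "twist": [[0.005,0,-0.004],[0,0,0],[0,0,0],[0,0,0],[0,0,0],[0,0,0],[0,0,0]], "gripper": [-1,-1,-1,-1,-1,-1,-1]}}

```text
time: 18.75
tool_pos: [0.6182, 0.0478, 0.3122]
ee_rot: [3.14, 0.628, 1.557]
wrist_force: [-0.1, 5.0, 7.9]
width: 0.0196
finger_force: 30.0
```

```bash
python3 f.py
```

```text
sd [6.966e-01 1.777e-01 1.000e-04]
t 19.0 F [0.5  3.54 7.27] T [-0.261  0.103  0.064] block_st(mm) [  0.7 -92.6  61.5] yaw,ptch,roll deg [ 0.09 -0.05 -1.04]
```

Request:
{"method": "play_rows", "body": {"translation": [[-0.123,0,0.086],[-0.123,0,0.086],[-0.123,0,0.086],[-0.123,0,0.086],[-0.123,0,0.086],[-0.123,0,0.086]], "twist": [[0.005,0,-0.004],[0,0,0],[0,0,0],[0,0,0],[0,0,0],[0,0,0]], "gripper": [-1,-1,-1,-1,-1,-1]}}

```text
time: 19.6
tool_pos: [0.6177, 0.0117, 0.3129]
ee_rot: [3.141, 0.628, 1.557]
wrist_force: [0.4, 5.2, 8.1]
width: 0.0195
finger_force: 30.0
```

```bash
python3 f.py; python3 - <<'E'
from h import *
t=robot.snapshot("scene");t2=robot.snapshot("top")
a=cv2.resize(t[130:320,110:330,::-1],(480,414),interpolation=cv2.INTER_CUBIC)
b=cv2.resize(t2[100:240,190:400,::-1],(621,414),interpolation=cv2.INTER_CUBIC)
cv2.imwrite("pics/s6.png",cv2.resize(np.hstack([a,b]),None,fx=.72,fy=.72))
E
```

```text
sd [9.751e-01 1.842e-01 1.000e-04]
t 19.85 F [0.39 3.01 6.62] T [-0.23  -0.012  0.074] block_st(mm) [   0.6 -128.8   62.1] yaw,ptch,roll deg [ 0.09 -0.02 -1.06]
```

View pics/s6.png

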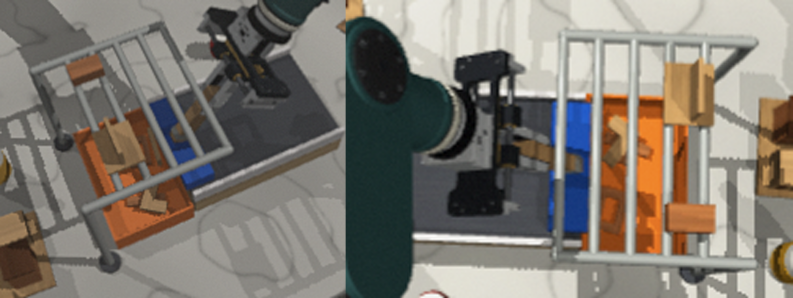

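Request:
{"method": "play_rows", "body": {"translation": [[-0.041,0,0.029],[0,0,0]], "twist": [[0,0,0],[0,0,0]], "gripper": [-1,-1]}}

```text
time: 20.15
tool_pos: [0.6177, 0.0096, 0.3128]
ee_rot: [3.141, 0.629, 1.557]
wrist_force: [-0.1, 4.0, 6.8]
width: 0.0201
finger_force: 30.0
```

```bash
python3 f.py; python3 - <<'E'
from h import *
for c in ["scene","top"]:
    robot.snapshot(c)
    for n in ["offcut1","offcut3"]:print(c,[(np.round(d["centre"],3).tolist(),round(d["score"],2)) for d in robot.spot_point(n,c)])
t=robot.snapshot("top");cv2.imwrite("pics/s7.png",cv2.resize(t[110:230,270:380,::-1],None,fx=5,fy=5,interpolation=cv2.INTER_CUBIC))
E
```

```text
sd [0.7179 0.0169 0.    ]
t 20.4 F [-0.07  4.36  7.58] T [-0.082  0.103  0.014] block_st(mm) [   0.6 -130.1   62.2] yaw,ptch,roll deg [ 0.1  -0.02 -1.02]
scene [([0.668, -0.218, 0.02], 0.68), ([0.576, -0.178, 0.02], 0.66), ([0.565, -0.214, 0.011], 0.53), ([0.652, -0.232, 0.011], 0.4)]
scene [([0.668, -0.218, 0.02], 0.68), ([0.576, -0.178, 0.02], 0.66), ([0.565, -0.214, 0.011], 0.53), ([0.652, -0.232, 0.011], 0.4)]
top [([0.572, -0.217, 0.008], 0.69), ([0.655, -0.232, 0.016], 0.53), ([0.664, -0.219, 0.019], 0.47)]
top [([0.572, -0.217, 0.008], 0.69), ([0.655, -0.232, 0.016], 0.53), ([0.664, -0.219, 0.019], 0.47)]
```

View pics/s7.png

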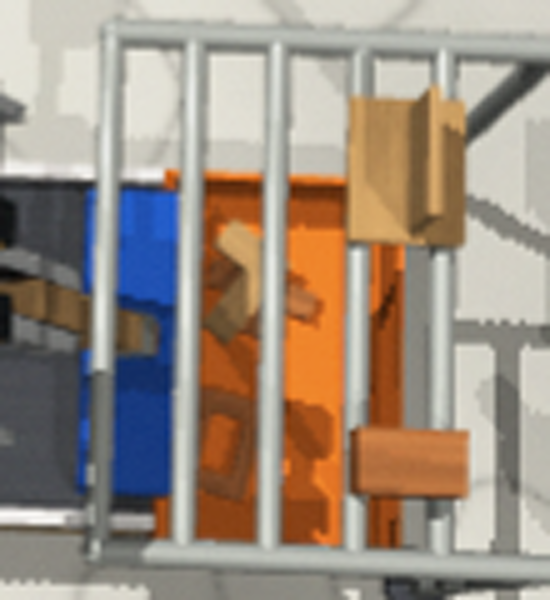

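Request:
{"method": "play_rows", "body": {"translation": [[-0.03,0,-0.04],[-0.05,0,-0.072],[0.2,0,-0.14],[0.41,0,-0.287],[0.41,0,-0.287],[0.41,0,-0.287],[0.41,0,-0.287],[0.41,0,-0.287]], "twist": [[0,0,0],[0,0,0],[0,0,0],[0,0,0],[0,0,0],[0,0,0],[0,0,0],[0,0,0]], "gripper": [-1,-1,-1,-1,-1,-1,-1,-1]}}

```text
time: 21.55
tool_pos: [0.6186, 0.1198, 0.312]
ee_rot: [-3.132, 0.629, 1.561]
wrist_force: [-0.2, 0.4, -3.4]
width: 0.0199
finger_force: 30.0
```

Request:
{"method": "play_rows", "body": {"translation": [[0.41,0,-0.287],[0.41,0,-0.287],[0.2,0,-0.14],[-0.2,0,-0.29],[-0.28,0,-0.4],[-0.28,0,-0.4],[0,0,0],[0,0,0]], "twist": [[0,0,0],[0,0,0],[0,0,0],[0,0,0],[0,0,0],[0,0,0],[0,0,0],[0,0,0]], "gripper": [-1,-1,-1,-1,-1,-1,-1,-1]}}

```text
time: 22.35
tool_pos: [0.62, 0.1688, 0.3668]
ee_rot: [-3.138, 0.629, 1.556]
wrist_force: [-0.2, -0.2, -2.5]
width: 0.0199
finger_force: 30.0
```

```bash
python3 f.py; python3 - <<'E'
from h import *
for c in ["scene","top"]:
    robot.snapshot(c)
    print(c,[(np.round(d["centre"],3).tolist(),round(d["score"],2)) for d in robot.spot_point("offcut1",c)])
    print([(n,[np.round(d["centre"],3).tolist() for d in robot.spot_point(n,c)[:1]]) for n in ["mat","jar","scraper"]])
t=robot.snapshot("top")[:,:,::-1].copy()
o=ortho(t,"top",.40,.72,.22,.52,.004,2000); hsv=cv2.cvtColor(o,cv2.COLOR_BGR2HSV)
m=((hsv[...,0]<20)&(hsv[...,1]>75)).astype(np.uint8); m=cv2.morphologyEx(m,cv2.MORPH_CLOSE,np.ones((25,25)))
print("mat rect",rect(m,.72,.52,2000))
# return over the mat: block at (.566,.3595), yaw 11.7
plan([.555,.4125,.185],np.deg2rad(11.7))
E
```

```text
sd [0.2773 0.0422 0.001 ]
t 22.6 F [-0.1  -0.   -2.47] T [0.554 0.058 0.011] block_st(mm) [ -1.9  28.9 114.5] yaw,ptch,roll deg [-0.05  0.37 -1.1 ]
scene [([0.614, -0.02, 0.002], 0.71), ([0.654, -0.231, 0.013], 0.68), ([0.665, -0.219, 0.02], 0.67), ([0.57, -0.214, 0.016], 0.46), ([0.574, -0.179, 0.017], 0.4)]
[('mat', [[0.564, 0.367, -0.001]]), ('jar', [[0.429, 0.026, 0.0]]), ('scraper', [[0.618, 0.01, 0.115]])]
top [([0.665, -0.22, 0.023], 0.59), ([0.57, -0.218, 0.008], 0.56), ([0.657, -0.235, 0.015], 0.53), ([0.577, -0.18, 0.022], 0.49)]
[('mat', [[0.614, -0.249, -0.004]]), ('jar', []), ('scraper', [[0.614, 0.009, 0.117]])]
mat rect ((0.47996240854263306, 0.28588002920150757), (0.026149431243538857, 0.04922928661108017), 64.62226104736328)
t 23.15 tcp [0.6199 0.1694 0.3657] goal [0.5341 0.5136 0.3324] d_world [-0.0859  0.3442 -0.0332]
twist total [-1.32  0.18 -1.76] | trans total, goal axes [ 7.74 -0.36 -4.4 ] | now axes [ 7.42 -2.28 -4.37]
F [ 0.58 -0.59 -2.82] T [0.56 0.05 0.01] w 0.01983171225580545 grip at [0.6176 0.0634 0.2202]
```

Request:
{"method": "play_rows", "body": {"translation": [[0,0,0],[0,0,0],[0,0,0],[0,0,0],[0.4,-0.02,-0.23],[0.7,-0.03,-0.4],[0.7,-0.03,-0.4],[0.7,-0.03,-0.4]], "twist": [[-0.33,0.04,-0.44],[-0.33,0.05,-0.44],[-0.33,0.04,-0.44],[-0.33,0.05,-0.44],[0,0,0],[0,0,0],[0,0,0],[0,0,0]], "gripper": [-1,-1,-1,-1,-1,-1,-1,-1]}}

```text
time: 23.95
tool_pos: [0.5916, 0.2828, 0.3549]
ee_rot: [-3.141, 0.611, 1.774]
wrist_force: [0.2, 0.4, -3.5]
width: 0.0197
finger_force: 30.0
```

Request:
{"method": "play_rows", "body": {"translation": [[0.7,-0.03,-0.4],[0.7,-0.03,-0.4],[0.7,-0.03,-0.4],[0.7,-0.03,-0.4],[0.7,-0.03,-0.4],[0.7,-0.03,-0.4],[0.6,-0.03,-0.33],[0,0,0]], "twist": [[0,0,0],[0,0,0],[0,0,0],[0,0,0],[0,0,0],[0,0,0],[0,0,0],[0,0,0]], "gripper": [-1,-1,-1,-1,-1,-1,-1,-1]}}

```text
time: 24.75
tool_pos: [0.5369, 0.4991, 0.3321]
ee_rot: [-3.139, 0.611, 1.782]
wrist_force: [0.4, 0.2, -2.1]
width: 0.0199
finger_force: 30.0
```

```bash
python3 - <<'E'
from h import *
plan([.5545,.4145,.115],np.deg2rad(11.7))
E
python3 f.py
```

```text
t 24.75 tcp [0.5369 0.4991 0.3321] goal [0.5336 0.5156 0.2624] d_world [-0.0033  0.0165 -0.0697]
twist total [ 0.01 -0.    0.05] | trans total, goal axes [1.34 0.   1.18] | now axes [1.34 0.01 1.18]
F [ 0.41  0.23 -2.13] T [0.57 0.17 0.01] w 0.019854997383316402 grip at [0.558  0.398  0.1846]
sd [0.4363 0.043  0.0009]
t 25.0 F [ 0.06  0.04 -2.39] T [ 0.513  0.163 -0.009] block_st(mm) [-359.6  556.7  446.2] yaw,ptch,roll deg [-122.53   45.12  -90.52]
```

```bash
python3 - <<'E'
from h import *
plan([.5545,.4145,.115],np.deg2rad(11.7))
E
```

```text
t 25.0 tcp [0.5399 0.4937 0.3347] goal [0.5336 0.5156 0.2624] d_world [-0.0063  0.0219 -0.0723]
twist total [-0.    0.01 -0.01] | trans total, goal axes [ 1.5  -0.04  1.15] | now axes [ 1.5  -0.05  1.15]
F [ 0.26 -0.02 -2.05] T [ 0.5   0.12 -0.03] w 0.019780434907779317 grip at [0.5607 0.3925 0.1873]
```

Request:
{"method": "play_rows", "body": {"translation": [[0.25,-0.01,0.19],[0.25,-0.01,0.19],[0.25,-0.01,0.19],[0.25,-0.01,0.19],[0.25,-0.01,0.19],[0.25,0,0.2],[0,0,0],[0,0,0]], "twist": [[0,0,0],[0,0,0],[0,0,0],[0,0,0],[0,0,0],[0,0,0],[0,0,0],[0,0,0]], "gripper": [-1,-1,-1,-1,-1,-1,-1,-1]}}

```text
time: 25.8
tool_pos: [0.5329, 0.5164, 0.2616]
ee_rot: [-3.141, 0.612, 1.776]
wrist_force: [-0.1, -0.1, -2.1]
width: 0.0201
finger_force: 30.0
```

```bash
python3 - <<'E'
from h import *
robot.snapshot("scene"); print([(n,[np.round(d["centre"],3).tolist() for d in robot.spot_point(n,"scene")[:1]]) for n in ["mat","scraper"]])
plan([.5545,.4145,.1095],np.deg2rad(11.7))
E
```

```text
[('mat', [[0.564, 0.366, -0.002]]), ('scraper', [[0.563, 0.363, 0.007]])]
t 25.95 tcp [0.5332 0.5163 0.2635] goal [0.5336 0.5156 0.2569] d_world [ 0.0003 -0.0007 -0.0066]
twist total [ 0.01 -0.01 -0.01] | trans total, goal axes [0.08 0.01 0.15] | now axes [0.08 0.   0.15]
F [ 0.5  -0.19 -1.93] T [0.57 0.22 0.03] w 0.01950621369307323 grip at [0.5544 0.4153 0.116 ]
```

Lower gently until contact.

Request:
{"method": "play_rows", "body": {"translation": [[0.022,0,0.031],[0.022,0,0.031],[0.022,0,0.031],[0,0,0],[0,0,0]], "twist": [[0,0,0],[0,0,0],[0,0,0],[0,0,0],[0,0,0]], "gripper": [-1,-1,-1,-1,-1]}}

```text
time: 26.45
tool_pos: [0.533, 0.5163, 0.2576]
ee_rot: [-3.141, 0.611, 1.775]
wrist_force: [0.4, 0.2, -3.2]
width: 0.02
finger_force: 30.0
```

Request:
{"method": "play_rows", "body": {"translation": [[0.015,0,0.02],[0,0,0],[0,0,0]], "twist": [[0,0,0],[0,0,0],[0,0,0]], "gripper": [-1,-1,-1]}}

```text
time: 26.75
tool_pos: [0.5329, 0.5163, 0.2574]
ee_rot: [3.141, 0.611, 1.774]
wrist_force: [0.5, 0.7, 0.8]
width: 0.0196
finger_force: 30.0
```

Request:
{"method": "play_rows", "body": {"translation": [[0,0,0],[0,0,0],[0,0,0],[0,0,0],[0,0,0],[0,0,0],[0,0,0],[0,0,0]], "twist": [[0,0,0],[0,0,0],[0,0,0],[0,0,0],[0,0,0],[0,0,0],[0,0,0],[0,0,0]], "gripper": [-0.4,-0.3,0,0.2,0.5,0.8,1,1]}}

```text
time: 27.55
tool_pos: [0.533, 0.5163, 0.2567]
ee_rot: [-3.142, 0.611, 1.775]
wrist_force: [-0.0, -0.3, -0.7]
width: 0.0775
finger_force: 0.0
```

Request:
{"method": "play_rows", "body": {"translation": [[0,0,0],[0,0,0],[-0.1,0,-0.15],[-0.2,0,-0.29],[-0.35,0,-0.5],[-0.35,0,-0.5],[-0.35,0,-0.5],[-0.35,0,-0.5]], "twist": [[0,0,0],[0,0,0],[0,0,0],[0,0,0],[0,0,0],[0,0,0],[0,0,0],[0,0,0]], "gripper": [1,1,1,1,1,1,1,1]}}

```text
time: 28.35
tool_pos: [0.5327, 0.5165, 0.3787]
ee_rot: [3.139, 0.61, 1.773]
wrist_force: [0.2, 0.2, 0.0]
width: 0.0939
finger_force: 0.0
```

Request:
{"method": "play_rows", "body": {"translation": [[0,0,0],[0,0,0]], "twist": [[0,0,0],[0,0,0]], "gripper": [1,1]}}

```text
time: 28.55
tool_pos: [0.5328, 0.5166, 0.3771]
ee_rot: [3.139, 0.609, 1.774]
wrist_force: [-0.9, -0.9, -0.1]
width: 0.094
finger_force: 0.0
```

```bash
python3 - <<'E'
from h import *
for c in ["scene","top"]:
    t=robot.snapshot(c); cv2.imwrite(f"pics/end_{c}.png",t[:,:,::-1])
    print(c,[(n,[(np.round(d["centre"],3).tolist(),round(d["score"],2)) for d in robot.spot_point(n,c)[:k]]) for n,k in [("mat",1),("scraper",1),("scraper_grip",1),("offcut1",6)]])
print(robot.get_obs()["tool_pos"],robot.get_obs()["width"])
E
```

```text
scene [('mat', [([0.565, 0.368, 0.002], 0.61)]), ('scraper', [([0.563, 0.369, 0.002], 0.91)]), ('scraper_grip', [([0.558, 0.419, 0.111], 0.55)]), ('offcut1', [([0.655, -0.229, 0.013], 0.6), ([0.573, -0.176, 0.016], 0.58), ([0.668, -0.22, 0.021], 0.5), ([0.568, -0.218, 0.012], 0.48)])]
top [('mat', []), ('scraper', [([0.563, 0.361, 0.004], 0.74)]), ('scraper_grip', [([0.552, 0.419, 0.105], 0.58)]), ('offcut1', [([0.667, -0.219, 0.022], 0.73), ([0.657, -0.235, 0.013], 0.61), ([0.572, -0.215, 0.007], 0.59), ([0.577, -0.18, 0.019], 0.43)])]
[0.53292643 0.51668535 0.37515507] 0.09398246832326557
```

View pics/end_scene.png

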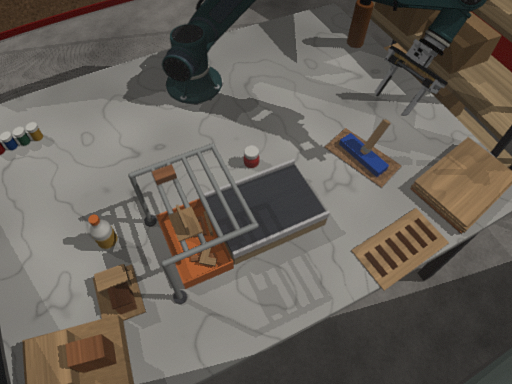

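The plate is clear, all four offcuts lie in the tray (around pixel (200,245)), and the scraper stands on its mat at (363,155). The gripper is clear of everything.

```bash
python3 -c "
from bench import robot
print(robot.close_job())"
```

```text
the job is handed in; nothing more can be done
None
```

I wiped all four offcuts into the tray at roughly 8–11 N (readings between stroke segments) from the plate's free end to about 10 mm past the tray edge, stood the scraper back on its cork mat, let go, and handed the job in at about 29 s of the allowed 67 s.

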